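# Peel the stuck top tray off the nested stack and hold it over the wash basin

## Task

The nested trays are stuck together with dried penetrant: free the top one by lifting just one of its corners first, tilting the tray up a good two centimetres there while the opposite corner still sits on the stack, then take it off and leave the rest of the stack standing where it is. Hold the tray open side up and level over the middle of the blue basin, about 10 cm above the basin's rim and touching nothing else, so that I can flood it with remover; finish while still holding it there, and do not disturb the other things on the bench.

Things in the scene. Friction and masses are not known exactly. Their poses are not given: they have to be found in the camera images.
- tray_centre (a point): The stack's top tray: grey plastic, 160 (x) x 210 (y) x 50 mm, 0.15 to 0.21 kg, open upwards (z up). This point: its centre, half-way up, 25 mm below the top of its rim. The rim is a solid band 14 mm wide and 18 mm high with upright faces all round its top: grip across its 14 mm. Thin walls slope inwards below the rim; the inner floor is 47 mm below the rim's top.
- top_tray: The same top tray; origin at the centre of its underside (25 mm below tray_centre). Its corners are cut at 45 degrees: each has a straight piece of rim, 42 mm long outside and 31 mm inside. The next tray's rim, of the same outline, begins right under its rim, 18 mm below the rim's top: fingertips deeper than about 16 mm take hold of that one too.
- corner_a (a point): Top of the top tray's rim, in the middle (7 mm in from the outer face) of the piece of rim at its cut corner on the +x +y side: +60 mm in x, +85 mm in y, +25 mm in z from tray_centre, in the tray's axes. Opposite corner: corner_c. Across the rim here is along 45 degrees between the tray's x and y axes.
- corner_b (a point): Top of the top tray's rim, in the middle (7 mm in from the outer face) of the piece of rim at its cut corner on the -x +y side: -60 mm in x, +85 mm in y, +25 mm in z from tray_centre, in the tray's axes. Opposite corner: corner_d. Across the rim here is along 45 degrees between the tray's x and y axes.
- corner_c (a point): Top of the top tray's rim, in the middle (7 mm in from the outer face) of the piece of rim at its cut corner on the -x -y side: -60 mm in x, -85 mm in y, +25 mm in z from tray_centre, in the tray's axes. Opposite corner: corner_a. Across the rim here is along 45 degrees between the tray's x and y axes.
- corner_d (a point): Top of the top tray's rim, in the middle (7 mm in from the outer face) of the piece of rim at its cut corner on the +x -y side: +60 mm in x, -85 mm in y, +25 mm in z from tray_centre, in the tray's axes. Opposite corner: corner_b. Across the rim here is along 45 degrees between the tray's x and y axes.
- stack: Rest of the stack: four more such trays caked into one, 160 x 210 x 104 mm, 0.68 to 0.92 kg, loose on the bench; origin: centre of its underside; axes as the top tray's, whose rim rests on its rim (rim top 122 mm above the bench). The top tray is stuck in its rim at the corners and short sides, each free once raised 5 mm: one corner comes up with 3 to 4 N, a straight pull takes 5 to 8 N.
- basin_middle (a point): Middle of the big blue wash basin, at the height of its rim, 65 mm above the bench; the basin is fixed, 380 (x) x 300 (y) x 65 mm, open upwards.
- weld_plate: steel weld test plate lying flat in the basin, 160 x 120 x 10 mm, with a weld bead across it; origin: centre of its underside
- brush_tin: round metal tin, diameter 83 mm, 82 mm high, with three brush handles leaning out of it up to 135 mm above the bench, standing in the basin; origin: centre of its foot, which is 5 mm above the bench
- can_metal: aerosol can, bare metal, diameter 66 mm, 197 mm high, at the back of the bench; origin: centre of its foot
- can_yellow: aerosol can, yellow, diameter 66 mm, 197 mm high, at the back of the bench; origin: centre of its foot
- wire_brush: wooden wire brush lying on the bench on the far side of the stack, 235 x 26 x 30 mm, long axis x; origin: centre of its underside
- spray_cap: white aerosol cap standing open side up beside the stack, diameter 52 mm, 40 mm high; origin: centre of its foot
There are look-alikes about, which are no part of the job. Of the things that look like the spray_cap, the largest one is meant.

How it is judged (in metres and radians):
On the way:
1. one corner of the top tray is raised at least 18 mm off the stack while the opposite corner is still seated (within 5 mm) (((z of corner_a in the frame of stack above 0.14 m and z of corner_c in the frame of stack below 0.127 m) or (z of corner_b in the frame of stack above 0.14 m and z of corner_d in the frame of stack below 0.127 m) or (z of corner_c in the frame of stack above 0.14 m and z of corner_a in the frame of stack below 0.127 m) or (z of corner_d in the frame of stack above 0.14 m and z of corner_b in the frame of stack below 0.127 m))), for 0.1 s.
At the end, for the whole second after the job is handed in: Top tray held still in the fingers: centre within 60 mm of the basin's middle and 0.14-0.31 m above the bench, open side up, level within 15 degrees, touching nothing else; the rest of the stack upright within 40 mm of its place; no other thing moved over 30 mm or tipped (horizontal distance between tray_centre and basin_middle below 0.06 m and height (world z) of tray_centre between 0.14 and 0.31 m and angle between tray_centre's own z axis and vertical below 0.26 rad and contact force between top_tray and the fingers above 1 N and contact force between top_tray and stack below 0.05 N and contact force between top_tray and basin below 0.05 N and contact force between top_tray and weld_plate below 0.05 N and contact force between top_tray and brush_tin below 0.05 N and contact force between top_tray and can_metal below 0.05 N and contact force between top_tray and can_yellow below 0.05 N and contact force between top_tray and wire_brush below 0.05 N and contact force between top_tray and spray_cap below 0.05 N and linear speed of top_tray below 0.03 m/s and angular speed of top_tray below 0.2 rad/s and distance of stack from where it was at the start of the episode below 0.04 m and angle between stack's own z axis and vertical below 0.05 rad and not (distance of any of weld_plate, brush_tin, can_metal, can_yellow, wire_brush, spray_cap from where it was at the start of the episode above 0.03 m or angle between any of weld_plate, brush_tin, can_metal, can_yellow, wire_brush, spray_cap's own z axis and vertical above 0.5 rad)); the arm keeps its last pose, push and grip.
It fails at once if the rest of the stack is lifted or tipped (by more than 0.15 rad or 20 mm) or shoved more than 40 mm (distance of stack from where it was at the start of the episode above 0.04 m or angle between stack's own z axis and vertical above 0.15 rad or height (world z) of stack above 0.02 m).
It fails at once if another thing on the bench or in the basin is moved by more than 30 mm or tipped (distance of any of weld_plate, brush_tin, can_metal, can_yellow, wire_brush, spray_cap from where it was at the start of the episode above 0.03 m or angle between any of weld_plate, brush_tin, can_metal, can_yellow, wire_brush, spray_cap's own z axis and vertical above 0.5 rad).
It also fails if it takes over 45 s, if anything falls off the work surface, if the arm or the gripper's body presses on something with over 40 N, if the wrist force passes 120 N, or if a joint passes its speed limit or range.

## Robot

A 6-joint arm with a two-finger parallel gripper is mounted at the origin on the work surface. World frame = base frame: x ahead of the robot, y to its left, z up, the work surface at z = 0. Lengths are in m, angles in degrees, forces in N, time in s.
With the tool pointing down it reaches from about 0.4 to 0.825 m from the base axis. Payload 7 kg.
Tool frame: the origin (TCP) lies midway between the tips of the shut fingers; the grasp point (between the pads) lies 19 mm behind it (ctrl.hold_point_z is the distance from the TCP to the grasp point, in m); z points along the fingers, y is the line along which they close (so a half turn about z gives the same grasp; the last joint's range is limited). The gripper opens to 88 mm and grips with 3 to 60 N. Pads are 19 mm wide; open, the fingers measure 130 mm over their backs; the gripper's body (78 mm by 193 mm) begins 47 mm behind the grasp point.
Start: joints at [-54.253, 20.546, 0.682, 0, -70.136, -16.507], TCP at [0.222, -0.637, 0.227] pointing down, gripper open.
Joint ranges: [-176.03, 176.03], [-82.01, 121.73], [-58.28, 71.71], [-173.87, 95.51], [-174.79, -0.11], [-173.66, 173.66]. Speed limits (degrees/s): [136.94, 136.94, 172.46, 180, 180, 180].

## Interface

Orientations are given as [roll, pitch, yaw] about the fixed x, y, z axes, in that order (R = Rz(yaw) Ry(pitch) Rx(roll)).
In Python, from plant import ctrl gives the robot as it stands.
- The arm moves only by the tool apply_moves, never from a script. Its argument "deltas" is a list of rows, each an object with "fingers": the finger opening in mm, from 0 to 87.6; "delta_pos": the shift along the tool's x, y, z in mm, a list of three; "angular": the turn, a rotation vector about the tool's x, y, z in degrees, a list of three. A call has 1 to 10 rows; each row is the pose to reach, as a shift and turn from the pose commanded when the call began, along the tool's axes at that moment; what a row does not reach only later rows make up. A row lasts 1/10 s, in which the tool goes at most 50 mm and 8.59 degrees, less where a joint would pass 70% of its speed; a pose out of reach is approached as far as the arm can. A call with a gripper value outside its range is refused whole. The fingers move at their own pace and stop on an object; the grip force is fixed at half the most. Time passes only in rows, so rows that repeat a pose let the fingers close. It gives the time, the measured TCP pose, the force, the opening and the grip force at its end, in the units of the state.
- ctrl.get_obs(): the state, without advancing time (a new reading comes with each control period).
- ctrl.snapshot(name): name is "scene" or "top"; returns the picture (384x512x3 uint8, red, green, blue); there is no depth.
- ctrl.camera_params(name): a dict with "fx", "fy", "cx", "cy" (pixels), "cam_to_world" (4x4, takes a point from camera to world coordinates). Camera axes: x right, y up, looking along -z (the intrinsics and any distortion apply to the point x, -y, -z); pixel columns grow to the right and rows downward; lengths in m; the calibration is good to about 2 mm. A picture is of the moment at which its call begins. camera_params takes no time and is no camera call.
- ctrl.close_job(): hands the job in; it is judged then, once.
The state is a dict: "clock": time; "joint_pos": joint angles; "qvel": joint speeds; "tau": joint torques, N m; "tool_pos": TCP position; "orientation": TCP orientation; "force": force on the tool from outside, world axes, zero at the start; "moment": the same for the moment, N m; "opening": finger opening in m; "gripper_force": force on a finger pad.
Only numpy, scipy, OpenCV 4.12 (cv2) and the standard library are available. Lean on these libraries where they do the work, as an engineer would, in place of code of your own. Each camera call takes 0.05 s, during which the arm holds its last target. There are 200 camera calls.

## Working session

There is one attempt and no reset: what is moved stays moved. The work goes in short steps, Python scripts to look and compute and a tool call to move; the robot and the scene stay as the last step left them, time stands still between calls to the robot, and variables do not carry over. Pictures are saved under pics/ and viewed, at most 10 in all, crops included, and the job is handed in when it is done.

Besides the shell and the picture viewer there is one more tool, called after "Call:" as a command line: name --argument value ..., lists and objects as JSON in quotes. apply_moves: Moves the arm, as the interface text tells. Its arguments: {"type":"object","properties":{"deltas":{"type":"array"}},"required":["deltas"]}

```bash
mkdir -p pics
python3 - <<'E'
from plant import ctrl
import cv2,numpy as np
np.set_printoptions(precision=4,suppress=True)
for n in("scene","top"):
    cv2.imwrite(f"pics/{n}0.png",ctrl.snapshot(n)[:,:,::-1]); print(n,ctrl.camera_params(n))
print(ctrl.get_obs())
E
```

```text
scene {'fx': 369.4668242697167, 'fy': 369.4668242697167, 'cx': 256.6338175395997, 'cy': 186.73609290785902, 'cam_to_world': array([[-0.8565, -0.317 ,  0.4074,  0.9668],
       [ 0.5158, -0.5578,  0.6503,  0.5511],
       [ 0.0211,  0.7671,  0.6412,  0.6701],
       [ 0.    ,  0.    ,  0.    ,  1.    ]])}
top {'fx': 360.67285768498044, 'fy': 360.67285768498044, 'cx': 259.18504248636765, 'cy': 191.131455481407, 'cam_to_world': array([[ 0.024 ,  0.9817, -0.1888,  0.4163],
       [-0.9997,  0.0248,  0.0022, -0.0264],
       [ 0.0068,  0.1886,  0.982 ,  1.0893],
       [ 0.    ,  0.    ,  0.    ,  1.    ]])}
{'clock': 0.1, 'joint_pos': array([-54.2542,  20.5889,   0.6416,  -0.0158, -70.1375, -16.5062]), 'qvel': array([ 0.001 , -0.2006,  0.0864,  0.1013,  0.0249,  0.051 ]), 'tau': array([ -0.0023, -58.4162,  29.375 ,   7.0155,   0.0102,  -0.    ]), 'tool_pos': array([ 0.2222, -0.6369,  0.2257]), 'orientation': array([ 179.9145,   -0.0098, -160.7657]), 'force': array([ 0.3917,  0.7797, -1.051 ]), 'moment': array([-0.0025, -0.0062,  0.0128]), 'gripper_force': 0.0, 'opening': 0.08766353856923668}
```

View pics/top0.png

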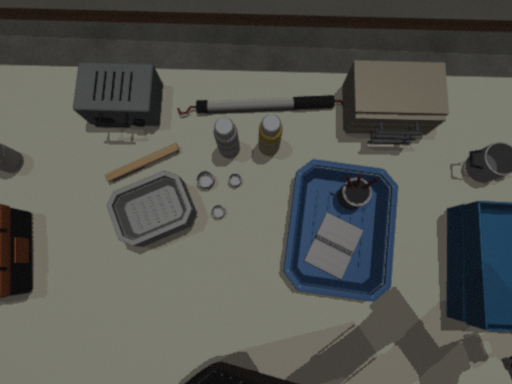

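View pics/scene0.png

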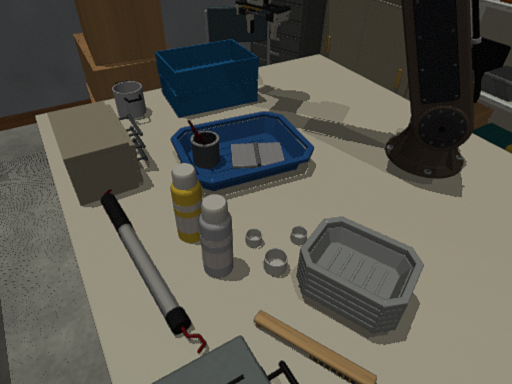

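The top view shows the grey tray stack around (152,210), with the wire brush at (143,162) above it. The basin is the eight-sided blue one at (342,230) holding the tin and plate; the deep blue box at (490,265) is a look-alike. There are three white caps at (205,180), (235,181) and (218,212). The largest, at (205,180), is the spray_cap. I'll enlarge the stack to confirm this.

```bash
cat > h.py <<'E'
from plant import ctrl
import cv2,numpy as np
from scipy.spatial.transform import Rotation as R
np.set_printoptions(precision=4,suppress=True)
def ray(n,uv,z):
    c=ctrl.camera_params(n);M=c["cam_to_world"]
    d=M[:3,:3]@np.array([(uv[0]-c["cx"])/c["fx"],-(uv[1]-c["cy"])/c["fy"],-1]);o=M[:3,3]
    return o+d*(z-o[2])/d[2]
def proj(n,p):
    c=ctrl.camera_params(n);M=c["cam_to_world"]
    q=M[:3,:3].T@(np.asarray(p)-M[:3,3])
    return np.array([c["cx"]-c["fx"]*q[0]/q[2],c["cy"]+c["fy"]*q[1]/q[2]])
E
python3 - <<'E'
from h import *
im=cv2.imread("pics/top0.png")
a=cv2.resize(im[135:255,90:250],None,fx=5,fy=5,interpolation=cv2.INTER_CUBIC)
cv2.imwrite("pics/crop_stack.png",a)
print("caps",[ray("top",p,.04) for p in((205,180),(235,181),(218,212))])
print("cans",[ray("top",p,.197) for p in((225,126),(271,123))])
# basin: blue mask outline at rim height
hsv=cv2.cvtColor(im,cv2.COLOR_BGR2HSV)
m=cv2.inRange(hsv,(100,110,60),(125,255,255)); m[:,:275]=0;m[:,410:]=0
cs,_=cv2.findContours(m,cv2.RETR_EXTERNAL,cv2.CHAIN_APPROX_NONE)
c=max(cs,key=cv2.contourArea)[:,0,:]
w=np.array([ray("top",p,.065)[:2] for p in c]).astype(np.float32)
print("basin",cv2.minAreaRect(w))
E
```

```text
caps [array([0.6476, 0.1334, 0.04  ]), array([0.6469, 0.044 , 0.04  ]), array([0.5527, 0.0903, 0.04  ])]
cans [array([0.7585, 0.0649, 0.197 ]), array([ 0.7699, -0.0549,  0.197 ])]
basin ((0.5140519142150879, -0.26492366194725037), (0.29567936062812805, 0.3747348189353943), 83.27469635009766)
```

View pics/crop_stack.png

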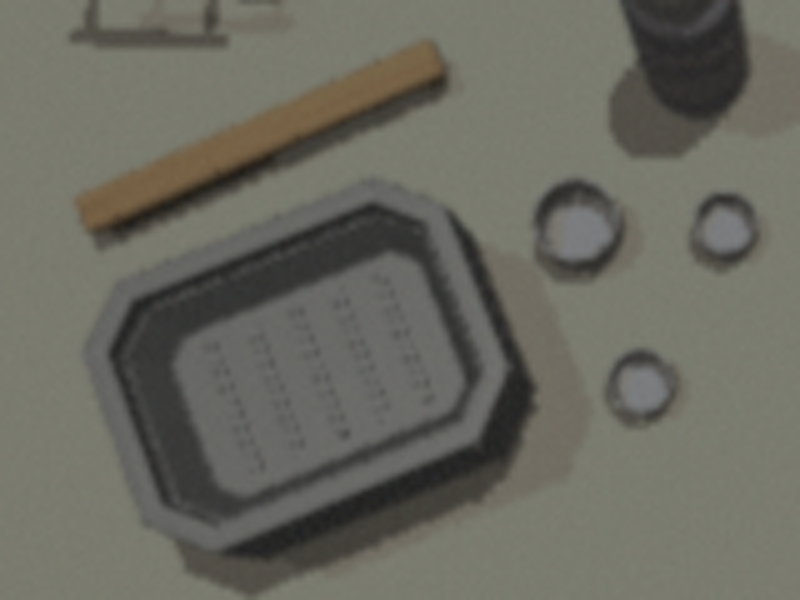

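The crop shows the caps at (578,228), (725,230) and (640,387). The first is clearly the largest, so that is the spray_cap. The top tray's outer rim is an octagon with vertices near (120,285), (372,180), (447,215), (508,365), (475,440), (222,548), (145,520) and (88,355). I'll fit the known outline to those points.

Run:
```python
from h import *
from scipy.optimize import least_squares
px=np.array([(120,285),(372,180),(447,215),(508,365),(475,440),(222,548),(145,520),(88,355)])/5-.4+[90,135]
# model going same way round; tray +y ~ image left, +x ~ image up
mod=np.array([(80,75.3),(80,-75.3),(50.3,-105),(-50.3,-105),(-80,-75.3),(-80,75.3),(-50.3,105),(50.3,105)])/1000
def f(v,z=.14):
    W=np.c_[mod@R.from_euler('z',v[2]).as_matrix()[:2,:2].T+v[:2],np.full(8,z)]
    return (np.array([proj("top",p) for p in W])-px).ravel()
s=least_squares(f,[.55,.25,.3]);x,y,t=s.x
print(x,y,np.degrees(t),"rms px",np.sqrt(np.mean(s.fun**2)));print(s.fun.reshape(8,2))
Rz=R.from_euler('z',t)
for n,c in dict(a=(.06,.085),b=(-.06,.085),c=(-.06,-.085),d=(.06,-.085)).items():
    p=Rz.apply([*c,.0])+[x,y,.14]; u=Rz.apply([np.sign(c[0]),np.sign(c[1]),0])
    print(n,p,"out dir deg",np.degrees(np.arctan2(u[1],u[0])),"reach",np.hypot(*p[:2]), proj("scene",p))
np.save("tray.npy",[x,y,t])
```

```text
0.5489220449269906 0.26216372964028606 24.79046921300863 rms px 1.5280278381255148
[[-1.3012 -0.8906]
 [ 1.1861 -1.5314]
 [ 0.3967 -2.9524]
 [ 1.8401  0.9541]
 [ 2.0478  0.6597]
 [-1.4993  2.037 ]
 [-0.7346  1.6371]
 [-1.8734 -0.441 ]]
a [0.5678 0.3645 0.14  ] out dir deg 69.79046921300862 reach 0.674681223034156 [395.3771 290.9884]
b [0.4588 0.3142 0.14  ] out dir deg 159.79046921300863 reach 0.5560680332488005 [415.6164 246.5265]
c [0.5301 0.1598 0.14  ] out dir deg -110.20953078699138 reach 0.553665704533524 [333.6468 210.6303]
d [0.639  0.2102 0.14  ] out dir deg -20.209530786991373 reach 0.672702614451794 [306.3924 246.5496]
```

```bash
cat > ov.py <<'E'
from h import *
mod=np.array([(80,75.3),(80,-75.3),(50.3,-105),(-50.3,-105),(-80,-75.3),(-80,75.3),(-50.3,105),(50.3,105)])/1000
inn=np.array([(66,69.5),(66,-69.5),(44.5,-91),(-44.5,-91),(-66,-69.5),(-66,69.5),(-44.5,91),(44.5,91)])/1000
def ov(n,im,v,box,k):
    x0,y0,x1,y1=box
    a=cv2.resize(im[y0:y1,x0:x1],None,fx=k,fy=k,interpolation=cv2.INTER_CUBIC)
    a=cv2.convertScaleAbs(a,alpha=1.5)
    for m,c in((mod,(0,0,255)),(inn,(0,255,0))):
        W=m@R.from_euler('z',v[2]).as_matrix()[:2,:2].T+v[:2]
        P=np.array([(proj(n,[*w,.14])+.5-[x0,y0])*k for w in W]).astype(np.int32)
        cv2.polylines(a,[P],True,c,1)
    return a
E
python3 - <<'E'
from ov import *
v=np.load("tray.npy")
a=ov("top",cv2.imread("pics/top0.png"),v,(100,160,210,255),4)
b=ov("scene",cv2.imread("pics/scene0.png"),v,(290,200,430,330),3)
h=max(a.shape[0],b.shape[0])
pad=lambda i:cv2.copyMakeBorder(i,0,h-i.shape[0],0,0,0)
o=np.hstack([pad(a),pad(b)]);o=cv2.resize(o,None,fx=800/o.shape[1]*.99,fy=800/o.shape[1]*.99);cv2.imwrite("pics/ov0.png",o)
E
```

```text
(no output)
```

View pics/ov0.png

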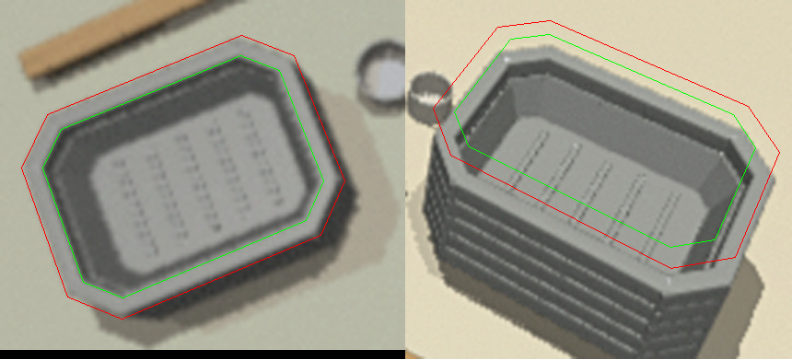

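The overlay fits the top view to about 1 px, but the tray looks slightly smaller than the model there. In the scene view the model sits about 9 px too high. I'll do a joint fit with height free and check the calibration against known points.

Run:
```python
from ov import *
from scipy.optimize import least_squares
f=2.763; S=np.array([(510,53),(550,45),(745,133),(775,178),(728,282),(667,292),(448,185),(432,135)])
S=np.c_[290+(S[:,0]-405)/f,200+S[:,1]/f]-.5
px=np.array([(120,285),(372,180),(447,215),(508,365),(475,440),(222,548),(145,520),(88,355)])/5-.4+[90,135]
v=np.load("tray.npy")
P0=np.array([proj("scene",[*(R.from_euler('z',v[2]).apply([*m,0])[:2]+v[:2]),.14]) for m in mod])
idx=[int(np.argmin(np.linalg.norm(P0+[0,9]-s,axis=1))) for s in S]; print(idx)
def W(v,z): return [[*(R.from_euler('z',v[2]).apply([*m,0])[:2]+v[:2]),z] for m in mod]
def r(v,n,T): return np.array([proj(n,p) for p in W(v,v[3])])-T
Sx=np.zeros((8,2)); Sx[idx]=S
for use in("top","scene","both","both_z"):
    def g(q):
        if use!="both_z": q=[*q[:3],q[3]]
        o=[]
        if use!="scene":o.append(r(q,"top",px))
        if use!="top":o.append(r(q,"scene",Sx))
        return np.concatenate(o).ravel() if use!="both" else np.r_[np.concatenate(o).ravel(),(q[3]-.14)*1e4]
    s=least_squares(g,[*v,.14]);print(use,s.x[:2],np.degrees(s.x[2]),s.x[3],"rms",np.sqrt(np.mean(s.fun**2)))
print("base in scene",proj("scene",[0,0,0]),"top",proj("top",[0,0,0]),"tcp scene",proj("scene",ctrl.get_obs()["tool_pos"]),"tcp top",proj("top",ctrl.get_obs()["tool_pos"]))
# bench-level spots seen in both views: small caps top rims and can tops
for n,t,sc,z in(("cap",(205,180),(275,257),.04),("can_m",(225,126),(216,204),.197),("can_y",(271,123),(184,172),.197),("brush L",(108,178),(371,378),.03),("brush R",(178,149),(258,318),.03)):
    print(n,ray("top",t,z),ray("scene",sc,z))
```

```text
[3, 4, 5, 6, 7, 0, 1, 2]
top [0.5551 0.2763] 24.8170027558322 0.09375274925532202 rms 0.594611248429418
scene [0.5454 0.2651] 24.17504512022383 0.11353633188784651 rms 1.217640246202212
both [0.5572 0.2711] 24.232207246894827 0.1398194144152619 rms 3.48322427983146
both_z [0.5507 0.2682] 24.411415319138012 0.11989360212691365 rms 1.1862256090356849
base in scene [422.1753 155.5231] top [243.2441 414.4118] tcp scene [260.8427  35.2887] tcp top [525.3653 354.7022]
cap [0.6476 0.1334 0.04  ] [0.6544 0.1355 0.04  ]
can_m [0.7585 0.0649 0.197 ] [0.759 0.077 0.197]
can_y [ 0.7699 -0.0549  0.197 ] [ 0.7731 -0.0444  0.197 ]
brush L [0.6486 0.4261 0.03  ] [0.6513 0.4259 0.03  ]
brush R [0.7446 0.2223 0.03  ] [0.758  0.2357 0.03  ]
```

The judging rule (a seated corner is below 0.127, a raised one above 0.140) puts the top tray's rim top at 0.122, not 0.140. That agrees with the free fit of 0.120, so I'll use z=0.122.

```bash
cat > fin.py <<'E'
from ov import *
from scipy.optimize import least_squares
f=2.763; S=np.array([(510,53),(550,45),(745,133),(775,178),(728,282),(667,292),(448,185),(432,135)])
S=np.c_[290+(S[:,0]-405)/f,200+S[:,1]/f]-.5
px=np.array([(120,285),(372,180),(447,215),(508,365),(475,440),(222,548),(145,520),(88,355)])/5-.4+[90,135]
Sx=np.zeros((8,2)); Sx[[3,4,5,6,7,0,1,2]]=S
def W(v): return [[*(R.from_euler('z',v[2]).apply([*m,0])[:2]+v[:2]),.122] for m in mod]
for sel in("t","s","ts"):
    g=lambda v:np.concatenate([np.array([proj(n,p) for p in W(v)])-T for n,T in(("top",px),("scene",Sx)) if n[0] in sel]).ravel()
    s=least_squares(g,np.load("tray.npy"));print(sel,s.x[:2],np.degrees(s.x[2]),np.sqrt(np.mean(s.fun**2)))
x,y,t=s.x;np.save("tray.npy",s.x)
Rz=R.from_euler('z',t)
for n,c in dict(a=(.06,.085),b=(-.06,.085),c=(-.06,-.085),d=(.06,-.085)).items():
    p=Rz.apply([*c,.0])+[x,y,.122]; u=Rz.apply([np.sign(c[0]),np.sign(c[1]),0])
    print(n,p,"out deg",np.degrees(np.arctan2(u[1],u[0])),"reach",np.hypot(*p[:2]))
E
python3 fin.py
```

```text
t [0.5513 0.2677] 24.801093615886636 1.0322240829642992
s [0.5515 0.2689] 24.1399210563735 1.3576700492508775
ts [0.5514 0.2685] 24.39337290654001 1.2350701538327504
a [0.5709 0.3707 0.122 ] out deg 69.39337290654001 reach 0.6806809270690213
b [0.4616 0.3211 0.122 ] out deg 159.39337290654004 reach 0.5623173444943986
c [0.5318 0.1663 0.122 ] out deg -110.60662709346 reach 0.5572119841603507
d [0.6411 0.2159 0.122 ] out deg -20.60662709345999 reach 0.6764694552219079
```

```bash
cat >> h.py <<'E'
def to(pos,rpy):
    """shift (mm) and turn (deg) in present tool axes to reach a world pose"""
    o=ctrl.get_obs();A=R.from_euler('xyz',o["orientation"],degrees=True)
    B=R.from_euler('xyz',rpy,degrees=True)
    print("delta",(A.inv().apply(np.array(pos)-o["tool_pos"])*1000).round(1),"ang",np.degrees((A.inv()*B).as_rotvec()).round(2),"t",o["clock"],"tcp",o["tool_pos"],o["orientation"])
E
python3 -c "
from h import *
to([.48,-.15,.26],[180,0,-90]);to([.5318,.1663,.19],[180,0,-20.6])"
```

```text
delta [-403.8  374.9  -33.8] ang [  0.08   0.04 -70.77] t 0.1 tcp [ 0.2222 -0.6369  0.2257] [ 179.9145   -0.0098 -160.7657]
delta [-556.9  656.4   36.6] ang [   0.05    0.1  -140.17] t 0.1 tcp [ 0.2222 -0.6369  0.2257] [ 179.9145   -0.0098 -160.7657]
```

Call:
apply_moves --deltas '[{"fingers":60,"delta_pos":[-404,375,-34],"angular":[0,0,-71]},{"fingers":60,"delta_pos":[-404,375,-34],"angular":[0,0,-71]},{"fingers":60,"delta_pos":[-404,375,-34],"angular":[0,0,-71]},{"fingers":60,"delta_pos":[-404,375,-34],"angular":[0,0,-71]},{"fingers":60,"delta_pos":[-404,375,-34],"angular":[0,0,-71]},{"fingers":60,"delta_pos":[-404,375,-34],"angular":[0,0,-71]},{"fingers":60,"delta_pos":[-404,375,-34],"angular":[0,0,-71]},{"fingers":60,"delta_pos":[-404,375,-34],"angular":[0,0,-71]},{"fingers":60,"delta_pos":[-404,375,-34],"angular":[0,0,-71]},{"fingers":60,"delta_pos":[-404,375,-34],"angular":[0,0,-71]}]'

```text
clock: 1.1
tool_pos: [0.4562, -0.1942, 0.2575]
orientation: [-180.0, 0.0, -89.7]
force: [0.9, -0.2, 1.0]
opening: 0.06
gripper_force: 0.0
```

```bash
python3 -c "
from h import *
to([.5318,.1663,.19],[180,0,-20.6])"
```

```text
delta [-360.   -77.7   67.6] ang [ -0.02  -0.   -69.06] t 1.1 tcp [ 0.4562 -0.1942  0.2575] [-179.9859    0.0066  -89.6635]
```

Call:
apply_moves --deltas '[{"fingers":60,"delta_pos":[-360,-78,68],"angular":[0,0,-69]},{"fingers":60,"delta_pos":[-360,-78,68],"angular":[0,0,-69]},{"fingers":60,"delta_pos":[-360,-78,68],"angular":[0,0,-69]},{"fingers":60,"delta_pos":[-360,-78,68],"angular":[0,0,-69]},{"fingers":60,"delta_pos":[-360,-78,68],"angular":[0,0,-69]},{"fingers":60,"delta_pos":[-360,-78,68],"angular":[0,0,-69]},{"fingers":60,"delta_pos":[-360,-78,68],"angular":[0,0,-69]},{"fingers":60,"delta_pos":[-360,-78,68],"angular":[0,0,-69]},{"fingers":60,"delta_pos":[-360,-78,68],"angular":[0,0,-69]},{"fingers":60,"delta_pos":[-360,-78,68],"angular":[0,0,-69]}]'

```text
clock: 2.1
tool_pos: [0.5319, 0.1645, 0.1886]
orientation: [179.9, 0.1, -20.8]
force: [-0.2, -0.4, -0.3]
opening: 0.06
gripper_force: 0.0
```

Run:
```python
from ov import *
to([.5318,.1663,.112],[180,0,-20.6])
v=np.load("tray.npy")
import ov
im=ctrl.snapshot("scene")[:,:,::-1].copy();box=(230,120,440,330)
x0,y0,x1,y1=box;k=3
a=cv2.convertScaleAbs(cv2.resize(im[y0:y1,x0:x1],None,fx=k,fy=k,interpolation=cv2.INTER_CUBIC)[:600],alpha=1.4)
for p in ([.5318,.1663,.122],ctrl.get_obs()["tool_pos"]):
    q=((proj("scene",p)+.5-[x0,y0])*k).astype(int);cv2.drawMarker(a,tuple(map(int,q)),(0,0,255),0,10)
cv2.imwrite("pics/above.png",a)
```

```text
delta [-0.7 -1.8 76.6] ang [ 0.08  0.06 -0.16] t 2.1 tcp [0.5319 0.1645 0.1886] [179.9228   0.0572 -20.7626]
```

View pics/above.png

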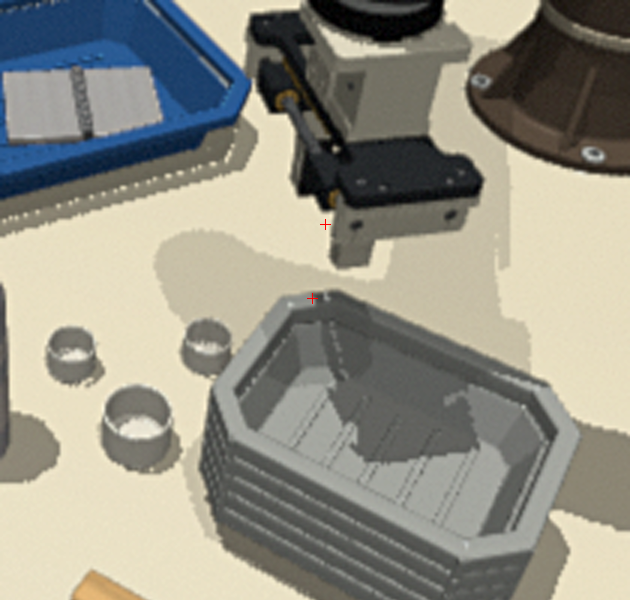

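The marker at (312,297) sits on the cut-corner piece of rim at corner_c, and the fingers are above it. Going down.

Call:
apply_moves --deltas '[{"fingers":60,"delta_pos":[0,-1,30],"angular":[0,0,0]},{"fingers":60,"delta_pos":[0,-1,55],"angular":[0,0,0]},{"fingers":60,"delta_pos":[0,-1,70],"angular":[0,0,0]},{"fingers":60,"delta_pos":[0,-1,78],"angular":[0,0,0]},{"fingers":60,"delta_pos":[0,-1,78],"angular":[0,0,0]},{"fingers":60,"delta_pos":[0,-1,78],"angular":[0,0,0]}]'

```text
clock: 2.75
tool_pos: [0.5332, 0.1648, 0.1123]
orientation: [-180.0, -0.0, -20.8]
force: [0.1, -0.3, 0.4]
opening: 0.0598
gripper_force: 0.0
```

Run:
```python
from ov import *
to([.5318,.1663,.109],[180,0,-20.6]);print(ctrl.get_obs()["force"])
im=ctrl.snapshot("scene")[:,:,::-1].copy();x0,y0,x1,y1=290,150,420,270
cv2.imwrite("pics/down.png",cv2.convertScaleAbs(cv2.resize(im[y0:y1,x0:x1],None,fx=5,fy=5,interpolation=cv2.INTER_CUBIC),alpha=1.4))
```

```text
delta [-1.9 -0.9  3.3] ang [-0.05 -0.05 -0.21] t 2.75 tcp [0.5332 0.1648 0.1123] [-179.9528   -0.048   -20.8145]
[ 0.0886 -0.2781  0.4354]
```

View pics/down.png

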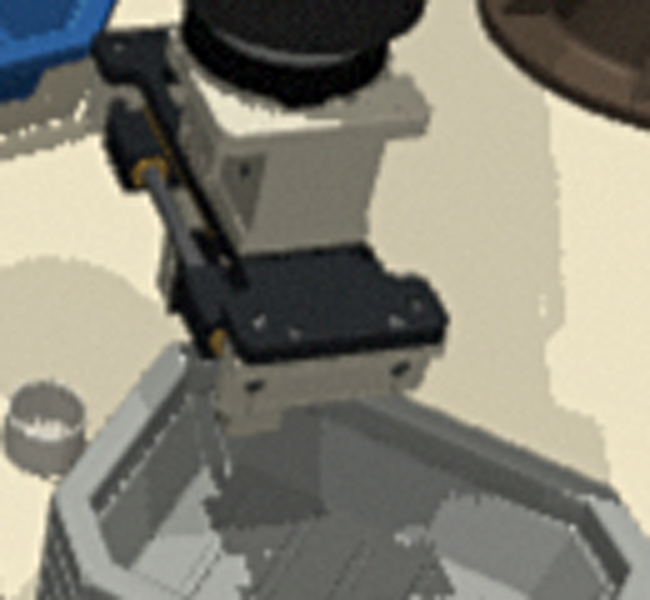

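The near finger is inside the tray at (250,410), with the corner rim between the fingers. I'll go 3 mm deeper and close.

Call:
apply_moves --deltas '[{"fingers":60,"delta_pos":[-2,-1,3],"angular":[0,0,0]},{"fingers":60,"delta_pos":[-2,-1,3],"angular":[0,0,0]},{"fingers":40,"delta_pos":[-2,-1,3],"angular":[0,0,0]},{"fingers":20,"delta_pos":[-2,-1,3],"angular":[0,0,0]},{"fingers":4,"delta_pos":[-2,-1,3],"angular":[0,0,0]},{"fingers":4,"delta_pos":[-2,-1,3],"angular":[0,0,0]},{"fingers":4,"delta_pos":[-2,-1,3],"angular":[0,0,0]},{"fingers":4,"delta_pos":[-2,-1,3],"angular":[0,0,0]},{"fingers":4,"delta_pos":[-2,-1,3],"angular":[0,0,0]}]'

```text
clock: 3.7
tool_pos: [0.5313, 0.1669, 0.1083]
orientation: [-180.0, -0.0, -20.8]
force: [0.4, 1.3, -0.7]
opening: 0.0136
gripper_force: 30.0
```

The grip is on the rim: 13.6 mm opening, 30 N. Next I tilt about the far facet at corner_a, 212 mm away: turn by -θ about tool x and shift to suit.

Call:
apply_moves --deltas '[{"fingers":4,"delta_pos":[0,0,-3.7],"angular":[-1,0,0]},{"fingers":4,"delta_pos":[0,-0.3,-7.4],"angular":[-2,0,0]},{"fingers":4,"delta_pos":[0,-0.5,-11],"angular":[-3,0,0]},{"fingers":4,"delta_pos":[0,-0.8,-14.8],"angular":[-4,0,0]},{"fingers":4,"delta_pos":[0,-1.2,-18.5],"angular":[-5,0,0]},{"fingers":4,"delta_pos":[0,-1.6,-22],"angular":[-6,0,0]},{"fingers":4,"delta_pos":[0,-2.1,-26],"angular":[-7,0,0]},{"fingers":4,"delta_pos":[0,-2.1,-26],"angular":[-7,0,0]},{"fingers":4,"delta_pos":[0,-2.1,-26],"angular":[-7,0,0]},{"fingers":4,"delta_pos":[0,-2.1,-26],"angular":[-7,0,0]}]'

```text
clock: 4.7
tool_pos: [0.5319, 0.1687, 0.1342]
orientation: [173.0, 0.0, -20.8]
force: [-0.0, 0.2, -0.7]
opening: 0.0138
gripper_force: 30.0
```

Run:
```python
from ov import *
o=ctrl.get_obs();print(o["force"],o["moment"],o["tool_pos"])
im=ctrl.snapshot("scene")[:,:,::-1].copy();x0,y0,x1,y1=270,150,430,330
cv2.imwrite("pics/tilt.png",cv2.convertScaleAbs(cv2.resize(im[y0:y1,x0:x1],None,fx=3.3,fy=3.3,interpolation=cv2.INTER_CUBIC),alpha=1.4))
```

```text
[-0.0132  0.1744 -0.6518] [0.1579 0.1903 0.0636] [0.5319 0.1687 0.1342]
```

View pics/tilt.png

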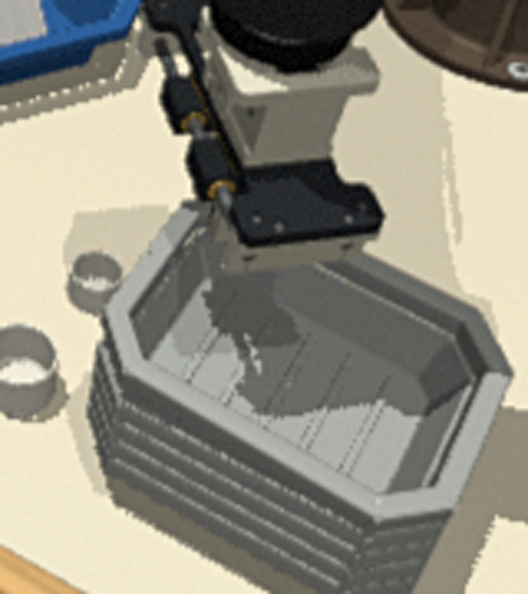

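The picture shows corner_c raised, with a gap along the left side at (100,340), and corner_a still seated at (430,510). The tilt stage is met. Pulling corner_a free from here would put about 0.7 N m on the grip, which is too much. I'll set the tray back down, regrip at corner_a, raise that, and then lift.

```bash
python3 -c "
from h import *
to([.5313,.1669,.109],[180,0,-20.8])"
```

```text
delta [ 0.1 -1.2 25.3] ang [6.98 0.   0.03] t 4.75 tcp [0.5319 0.1687 0.1342] [173.0185   0.0066 -20.7671]
```

Call:
apply_moves --deltas '[{"fingers":4,"delta_pos":[0,0,7],"angular":[2,0,0]},{"fingers":4,"delta_pos":[0,-0.5,14],"angular":[4,0,0]},{"fingers":4,"delta_pos":[0,-1,21],"angular":[6,0,0]},{"fingers":4,"delta_pos":[0,-1.2,25],"angular":[7,0,0]},{"fingers":4,"delta_pos":[0,-1.2,25.3],"angular":[7,0,0]},{"fingers":4,"delta_pos":[0,-1.2,25.3],"angular":[7,0,0]},{"fingers":40,"delta_pos":[0,-1.2,25.3],"angular":[7,0,0]},{"fingers":60,"delta_pos":[0,-1.2,25.3],"angular":[7,0,0]},{"fingers":60,"delta_pos":[0,-1.2,25.3],"angular":[7,0,0]},{"fingers":60,"delta_pos":[0,-1.2,25.3],"angular":[7,0,0]}]'

```text
clock: 5.75
tool_pos: [0.5313, 0.1669, 0.1089]
orientation: [180.0, 0.0, -20.8]
force: [-0.2, -0.6, 0.0]
opening: 0.0402
gripper_force: 0.0
```

Call:
apply_moves --deltas '[{"fingers":60,"delta_pos":[0,0,-20],"angular":[0,0,0]},{"fingers":60,"delta_pos":[0,0,-60],"angular":[0,0,0]},{"fingers":60,"delta_pos":[0,0,-60],"angular":[0,0,0]}]'

```text
clock: 6.05
tool_pos: [0.5341, 0.1683, 0.174]
orientation: [-179.7, -0.3, -20.7]
force: [0.9, 0.4, 0.4]
opening: 0.0588
gripper_force: 0.0
```

Run:
```python
from h import *
o=ctrl.get_obs();print(o["joint_pos"])
# grip point found by the jaws at c: (.5313,.1669); a lies 120,170 mm off in tray axes
t=np.radians(24.4);d=R.from_euler('z',t).apply([.12,.17,0])
print("a from c grip",np.array([.5313,.1669,0])+d)
to([.5709,.3707,.170],[180,0,-20.6])
```

```text
[ 37.5885  11.8581 -18.7226   0.1191 -58.9747  31.6544]
a from c grip [0.5704 0.3713 0.    ]
delta [ -37.2 -202.3    5. ] ang [-0.32 -0.32 -0.1 ] t 6.05 tcp [0.5341 0.1683 0.174 ] [-179.6753   -0.3207  -20.697 ]
```

Call:
apply_moves --deltas '[{"fingers":60,"delta_pos":[-37,-203,0],"angular":[0,0,0]},{"fingers":60,"delta_pos":[-37,-203,0],"angular":[0,0,0]},{"fingers":60,"delta_pos":[-37,-203,0],"angular":[0,0,0]},{"fingers":60,"delta_pos":[-37,-203,0],"angular":[0,0,0]},{"fingers":60,"delta_pos":[-37,-203,0],"angular":[0,0,0]},{"fingers":60,"delta_pos":[-37,-203,0],"angular":[0,0,0]},{"fingers":60,"delta_pos":[-37,-203,0],"angular":[0,0,0]}]'

```text
clock: 6.75
tool_pos: [0.5683, 0.3692, 0.1686]
orientation: [179.9, 0.0, -20.8]
force: [-0.2, -0.1, 1.0]
opening: 0.0599
gripper_force: 0.0
```

Run:
```python
from ov import *
to([.5706,.371,.1085],[180,0,-20.6])
v=np.load("tray.npy")
cv2.imwrite("pics/ovtop.png",ov("top",ctrl.snapshot("top")[:,:,::-1].copy(),v,(90,155,220,255),5))
```

```text
delta [ 1.6 -2.5 60.1] ang [ 0.05  0.02 -0.16] t 6.75 tcp [0.5683 0.3692 0.1686] [179.9471   0.0228 -20.7562]
```

View pics/ovtop.png

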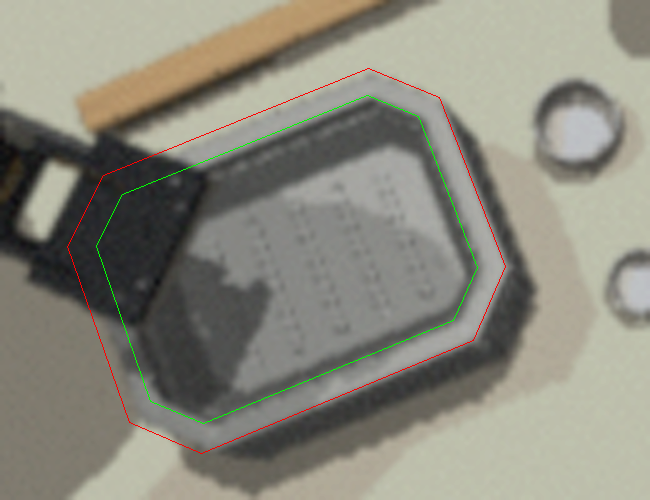

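The top view shows the tray back down in its original place, with the far corner at (455,330). The overlay is only offset because it is drawn for z=0.14. The fingers are over corner_a. Going down and gripping.

Call:
apply_moves --deltas '[{"fingers":60,"delta_pos":[1,-2,30],"angular":[0,0,0]},{"fingers":60,"delta_pos":[1,-2,48],"angular":[0,0,0]},{"fingers":60,"delta_pos":[1,-2,59],"angular":[0,0,0]},{"fingers":60,"delta_pos":[1,-2,60],"angular":[0,0,0]},{"fingers":60,"delta_pos":[1,-2,60],"angular":[0,0,0]},{"fingers":60,"delta_pos":[1,-2,60],"angular":[0,0,0]}]'

```text
clock: 7.4
tool_pos: [0.5709, 0.3716, 0.1105]
orientation: [-179.9, -0.1, -20.8]
force: [0.5, 0.6, 0.4]
opening: 0.0601
gripper_force: 0.0
```

```bash
python3 -c "
from h import *
to([.5706,.371,.1080],[180,0,-20.6])"
```

```text
delta [-0.1  0.6  2.5] ang [-0.1  -0.06 -0.16] t 7.4 tcp [0.5709 0.3716 0.1105] [-179.9003   -0.0565  -20.7627]
```

Call:
apply_moves --deltas '[{"fingers":60,"delta_pos":[0,0,2],"angular":[0,0,0]},{"fingers":40,"delta_pos":[0,0,2],"angular":[0,0,0]},{"fingers":20,"delta_pos":[0,0,2],"angular":[0,0,0]},{"fingers":4,"delta_pos":[0,0,2],"angular":[0,0,0]},{"fingers":4,"delta_pos":[0,0,2],"angular":[0,0,0]},{"fingers":4,"delta_pos":[0,0,2],"angular":[0,0,0]},{"fingers":4,"delta_pos":[0,0,2],"angular":[0,0,0]},{"fingers":4,"delta_pos":[0,0,2],"angular":[0,0,0]}]'

```text
clock: 8.2
tool_pos: [0.5699, 0.3705, 0.1068]
orientation: [179.9, 0.0, -20.8]
force: [-1.6, -3.4, 1.7]
opening: 0.0185
gripper_force: 28.5
```

Call:
apply_moves --deltas '[{"fingers":4,"delta_pos":[0,0,0],"angular":[0,0,0]},{"fingers":4,"delta_pos":[0,0,0],"angular":[0,0,0]},{"fingers":4,"delta_pos":[0,0,0],"angular":[0,0,0]}]'

```text
clock: 8.5
tool_pos: [0.57, 0.3706, 0.1068]
orientation: [179.9, 0.0, -20.8]
force: [-0.8, -5.4, 1.0]
opening: 0.0185
gripper_force: 28.5
```

Run:
```python
from h import *
o=ctrl.get_obs();print(o["force"],o["moment"],o["opening"],o["tool_pos"])
im=ctrl.snapshot("scene")[:,:,::-1].copy();x0,y0,x1,y1=270,180,470,330
cv2.imwrite("pics/gripa.png",cv2.convertScaleAbs(cv2.resize(im[y0:y1,x0:x1],None,fx=4,fy=4,interpolation=cv2.INTER_CUBIC),alpha=1.4))
```

```text
[-0.8096 -5.3657  1.0136] [-2.082   0.7531 -0.0392] 0.01853404705417746 [0.57   0.3706 0.1068]
```

View pics/gripa.png

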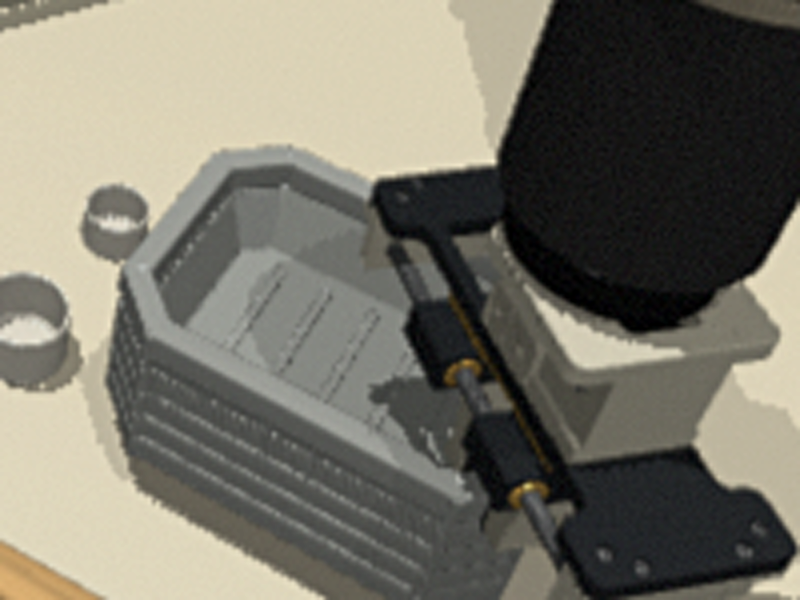

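The picture shows the fingers on corner_a and the stack in place. The 18.5 mm opening is too wide for one rim, so a fingertip is probably touching the next tray's rim. I'll open, raise 4 mm and grip again.

Call:
apply_moves --deltas '[{"fingers":35,"delta_pos":[0,0,0],"angular":[0,0,0]},{"fingers":35,"delta_pos":[0,0,0],"angular":[0,0,0]},{"fingers":35,"delta_pos":[0,0,-4],"angular":[0,0,0]},{"fingers":35,"delta_pos":[0,0,-4],"angular":[0,0,0]},{"fingers":20,"delta_pos":[0,0,-4],"angular":[0,0,0]},{"fingers":4,"delta_pos":[0,0,-4],"angular":[0,0,0]},{"fingers":4,"delta_pos":[0,0,-4],"angular":[0,0,0]},{"fingers":4,"delta_pos":[0,0,-4],"angular":[0,0,0]},{"fingers":4,"delta_pos":[0,0,-4],"angular":[0,0,0]},{"fingers":4,"delta_pos":[0,0,-4],"angular":[0,0,0]}]'

```text
clock: 9.55
tool_pos: [0.5706, 0.3718, 0.1112]
orientation: [-179.9, -0.0, -20.8]
force: [-0.1, 2.0, -0.3]
opening: 0.0136
gripper_force: 33.0
```

The opening is now 13.6 mm, so only the top tray's rim is held. I'll tilt this corner up about corner_c.

Call:
apply_moves --deltas '[{"fingers":4,"delta_pos":[0,0,-3.7],"angular":[1,0,0]},{"fingers":4,"delta_pos":[0,0.3,-7.4],"angular":[2,0,0]},{"fingers":4,"delta_pos":[0,0.5,-11],"angular":[3,0,0]},{"fingers":4,"delta_pos":[0,0.8,-14.8],"angular":[4,0,0]},{"fingers":4,"delta_pos":[0,1.2,-18.5],"angular":[5,0,0]},{"fingers":4,"delta_pos":[0,1.6,-22],"angular":[6,0,0]},{"fingers":4,"delta_pos":[0,2.1,-26],"angular":[7,0,0]},{"fingers":4,"delta_pos":[0,2.1,-26],"angular":[7,0,0]},{"fingers":4,"delta_pos":[0,2.1,-26],"angular":[7,0,0]}]'

```text
clock: 10.45
tool_pos: [0.5695, 0.3691, 0.1372]
orientation: [-173.0, 0.0, -20.8]
force: [0.2, 1.2, -2.3]
opening: 0.0136
gripper_force: 33.0
```

Run:
```python
from h import *
o=ctrl.get_obs();print(o["force"],o["moment"],o["opening"])
for z in(.15,.24): to(o["tool_pos"]*[1,1,0]+[0,0,z],[180,0,-20.8])
to(o["tool_pos"]*[1,1,0]+[0,0,.15],o["orientation"])
```

```text
[ 0.2365  1.2182 -2.3215] [0.2355 0.0906 0.0479] 0.01356828724749418
delta [ -0.   -1.6 -12.7] ang [-7.    0.    0.02] t 10.45 tcp [0.5695 0.3691 0.1372] [-173.0043    0.0029  -20.7769]
delta [  -0.   -12.5 -102. ] ang [-7.    0.    0.02] t 10.45 tcp [0.5695 0.3691 0.1372] [-173.0043    0.0029  -20.7769]
delta [ -0.   -1.6 -12.7] ang [0. 0. 0.] t 10.45 tcp [0.5695 0.3691 0.1372] [-173.0043    0.0029  -20.7769]
```

Call:
apply_moves --deltas '[{"fingers":4,"delta_pos":[0,-1.2,-10],"angular":[0,0,0]},{"fingers":4,"delta_pos":[0,-2.4,-20],"angular":[0,0,0]},{"fingers":4,"delta_pos":[0,-3.7,-30],"angular":[0,0,0]},{"fingers":4,"delta_pos":[0,-5,-45],"angular":[-1,0,0]},{"fingers":4,"delta_pos":[0,-7.4,-60],"angular":[-3,0,0]},{"fingers":4,"delta_pos":[0,-9,-75],"angular":[-5,0,0]},{"fingers":4,"delta_pos":[0,-10.5,-85],"angular":[-7,0,0]},{"fingers":4,"delta_pos":[0,-10.5,-85],"angular":[-7,0,0]},{"fingers":4,"delta_pos":[0,-10.5,-85],"angular":[-7,0,0]}]'

```text
clock: 11.35
tool_pos: [0.5694, 0.3696, 0.2226]
orientation: [-179.9, 0.0, -20.8]
force: [-0.3, -0.8, -2.6]
opening: 0.014
gripper_force: 32.5
```

Run:
```python
from ov import *
o=ctrl.get_obs();print(o["force"],o["moment"],o["opening"],o["joint_pos"])
Y=R.from_euler('z',24.4,degrees=True)
off=Y.apply([.06,.085,0])
for dy in(-50,-60,-90):
    p=np.array([.514,-.265,.22])+R.from_euler('z',dy,degrees=True).apply(off)
    print(dy,p,np.hypot(*p[:2]));to(p,[180,0,-20.8+dy])
ims=[]
for n,b in(("top",(80,100,280,300)),("scene",(250,90,450,290))):
    im=ctrl.snapshot(n)[:,:,::-1];ims.append(cv2.resize(im[b[1]:b[3],b[0]:b[2]],(400,400),interpolation=cv2.INTER_CUBIC))
cv2.imwrite("pics/lift.png",cv2.convertScaleAbs(np.hstack(ims),alpha=1.4))
```

```text
[-0.3119 -0.8257 -2.6016] [ 0.0694  0.1503 -0.0143] 0.014038103408964992 [ 49.3832  21.0133   0.8759  -0.0398 -69.8191  19.8744]
-50 [ 0.6048 -0.2143  0.22  ] 0.6416692718654504
delta [240.1 533.4   2. ] ang [-0.04  0.04 50.04] t 11.35 tcp [0.5694 0.3696 0.2226] [-179.9463    0.0203  -20.7561]
-60 [ 0.6123 -0.2308  0.22  ] 0.6543281143582002
delta [252.9 546.3   2. ] ang [-0.04  0.05 60.04] t 11.35 tcp [0.5694 0.3696 0.2226] [-179.9463    0.0203  -20.7561]
-90 [ 0.6162 -0.2845  0.22  ] 0.67871290348929
delta [275.6 595.1   2. ] ang [-0.03  0.06 90.04] t 11.35 tcp [0.5694 0.3696 0.2226] [-179.9463    0.0203  -20.7561]
```

View pics/lift.png

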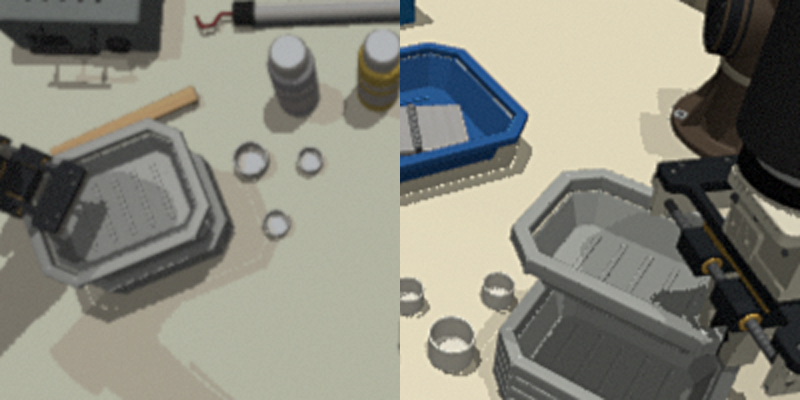

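The tray is free and level, held at corner_a. The rest of the stack and the caps, cans and brush are in place. Next I carry it to the basin, reaching corner position (0.605,-0.214) with a yaw change of -50°.

Call:
apply_moves --deltas '[{"fingers":4,"delta_pos":[5,11,0],"angular":[0,0,1]},{"fingers":4,"delta_pos":[14,32,0],"angular":[0,0,3]},{"fingers":4,"delta_pos":[26,59,0],"angular":[0,0,5.5]},{"fingers":4,"delta_pos":[41,91,0],"angular":[0,0,8.5]},{"fingers":4,"delta_pos":[55,123,0],"angular":[0,0,11.5]},{"fingers":4,"delta_pos":[70,155,0],"angular":[0,0,14.5]},{"fingers":4,"delta_pos":[84,187,0],"angular":[0,0,17.5]},{"fingers":4,"delta_pos":[98,219,0],"angular":[0,0,20.5]},{"fingers":4,"delta_pos":[110,245,0],"angular":[0,0,23]},{"fingers":4,"delta_pos":[120,266,0],"angular":[0,0,25]}]'

```text
clock: 12.45
tool_pos: [0.5865, 0.0748, 0.2229]
orientation: [-180.0, -0.0, -46.0]
force: [0.6, 1.2, -1.6]
opening: 0.0139
gripper_force: 32.5
```

```bash
python3 -c "
from h import *
o=ctrl.get_obs();print(o['opening'],o['force'],o['qvel'])
to([.605,-.214,.219],[180,0,-70.8])"
```

```text
0.013910764703829811 [ 0.5659  1.1583 -1.6494] [-21.2733  -1.1147  -1.6352   0.027    0.5698   1.9153]
delta [220.7 187.2   3.9] ang [-0.01  0.   24.76] t 12.45 tcp [0.5865 0.0748 0.2229] [-179.9945   -0.0012  -46.0401]
```

Call:
apply_moves --deltas '[{"fingers":4,"delta_pos":[15,13,0],"angular":[0,0,2]},{"fingers":4,"delta_pos":[40,34,0],"angular":[0,0,4.5]},{"fingers":4,"delta_pos":[70,59,1],"angular":[0,0,8]},{"fingers":4,"delta_pos":[100,85,1],"angular":[0,0,11]},{"fingers":4,"delta_pos":[130,110,2],"angular":[0,0,14.5]},{"fingers":4,"delta_pos":[160,136,3],"angular":[0,0,18]},{"fingers":4,"delta_pos":[188,159,3],"angular":[0,0,21]},{"fingers":4,"delta_pos":[208,176,4],"angular":[0,0,23.3]},{"fingers":4,"delta_pos":[218,185,4],"angular":[0,0,24.5]},{"fingers":4,"delta_pos":[221,187,4],"angular":[0,0,24.8]}]'

```text
clock: 13.45
tool_pos: [0.6064, -0.2128, 0.2185]
orientation: [180.0, 0.0, -70.8]
force: [-0.2, -0.4, -1.9]
opening: 0.0135
gripper_force: 32.5
```

Call:
apply_moves --deltas '[{"fingers":4,"delta_pos":[0,0,0],"angular":[0,0,0]},{"fingers":4,"delta_pos":[0,0,0],"angular":[0,0,0]},{"fingers":4,"delta_pos":[0,0,0],"angular":[0,0,0]},{"fingers":4,"delta_pos":[0,0,0],"angular":[0,0,0]},{"fingers":4,"delta_pos":[0,0,0],"angular":[0,0,0]}]'

```text
clock: 13.95
tool_pos: [0.6078, -0.21, 0.2189]
orientation: [-180.0, -0.0, -70.5]
force: [-0.2, -1.3, -2.1]
opening: 0.0135
gripper_force: 32.5
```

```bash
cat > chk.py <<'E'
from ov import *
# measure the held tray's level/position: fit centre, yaw, tilt to grey region outline in both views
from scipy.optimize import minimize
o=ctrl.get_obs();print(o["force"],o["moment"],o["opening"],o["qvel"].round(2),o["tool_pos"])
for n in("scene","top"):
    im=ctrl.snapshot(n);cv2.imwrite(f"pics/end_{n}.png",im[:,:,::-1])
    b=cv2.convertScaleAbs(im,alpha=1)
E
cat > fit2.py <<'E'
from ov import *
from scipy.optimize import differential_evolution
ims={n:cv2.GaussianBlur(cv2.cvtColor(cv2.imread(f"pics/end_{n}.png"),cv2.COLOR_BGR2GRAY).astype(np.float32),(0,0),1.2) for n in("scene","top")}
G={n:np.hypot(cv2.Sobel(i,cv2.CV_32F,1,0),cv2.Sobel(i,cv2.CV_32F,0,1)) for n,i in ims.items()}
def pts(m):
    q=np.vstack([m,m[:1]]);return np.concatenate([np.linspace(q[i],q[i+1],15)[:-1] for i in range(8)])
P=np.c_[np.vstack([pts(mod),pts(inn)]),np.full(224,.025)]
def pose(v):return R.from_euler('z',v[3]).__mul__(R.from_rotvec([v[4],v[5],0])).apply(P)+v[:3]
def cost(v):
    W=pose(v);s=0
    for n in G:
        c=ctrl.camera_params(n);M=c["cam_to_world"];q=(W-M[:3,3])@M[:3,:3]
        u=c["cx"]-c["fx"]*q[:,0]/q[:,2];w=c["cy"]+c["fy"]*q[:,1]/q[:,2]
        s+=np.minimum(cv2.remap(G[n],u.astype(np.float32)[None],w.astype(np.float32)[None],cv2.INTER_LINEAR),80).mean()
    return -s
y=np.radians(24.4-50)
s=differential_evolution(cost,[(.49,.54),(-.29,-.24),(.18,.23),(y-.1,y+.1),(-.25,.25),(-.25,.25)],seed=1,maxiter=200,popsize=20)
print(s.x[:3],np.degrees(s.x[3:]),s.fun,"tilt",np.degrees(np.hypot(*s.x[4:])))
E
python3 chk.py; python3 fit2.py
```

```text
[-0.1823 -1.2653 -2.1058] [ 0.1043 -0.0512  0.006 ] 0.013531789406913608 [-0.16  0.13  0.16  0.04  0.08  0.01] [ 0.6078 -0.21    0.2189]Traceback (most recent call last):
  File "fit2.py", line 17, in <module>
    s=differential_evolution(cost,[(.49,.54),(-.29,-.24),(.18,.23),(y-.1,y+.1),(-.25,.25),(-.25,.25)],seed=1,maxiter=200,popsize=20)
    return fun(*args, **kwargs)
    ret = solver.solve()
    next(self)
    ~~~~^^^^^^
    energy = self.func(parameters)
    return self.f(x, *self.args)
           ~~~~~~^^^^^^^^^^^^^^^
  File "fit2.py", line 12, in cost
    c=ctrl.camera_params(n);M=c["cam_to_world"];q=(W-M[:3,3])@M[:3,:3]
ValueError: time passes only in moves, steps and waits
```

```bash
sed -i 's/^def pts/CP={n:ctrl.camera_params(n) for n in G}\ndef pts/; s/c=ctrl.camera_params(n);M/c=CP[n];M/' fit2.py; python3 fit2.py; python3 -c "
from h import *
o=ctrl.get_obs();print(o['clock'],o['tool_pos'],o['force'],o['opening'])"
```

```text
[ 0.5182 -0.2617  0.2116] [-24.7111   1.0959  -4.4667] -122.17251586914062 tilt 4.599170251012411
14.05 [ 0.6078 -0.2102  0.2188] [-0.53    0.3344 -2.618 ] 0.013800024854342336
```

The fit puts the tray centre at (0.518,-0.262,0.212), within 1 cm of the basin's middle, tilted 4.6° and still. Handing in.

```bash
python3 -c "
from plant import ctrl
print(ctrl.close_job())"
```

```text
the job is handed in; nothing more can be done
None
```

I freed the top tray by its corner and handed the job in with it held open side up over the basin: about 5 mm off the middle by the final image fit, underside about 12 cm above the rim, tilted about 5°; the stack and the bench items near it had not visibly moved when last checked after the lift, and no verdict came back.

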